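Switch the tube sorter to its other chute and release one tube

ROBOT

A 6-joint arm with a two-finger parallel gripper is mounted at the origin on a cart in front of the work surface, level with it; the furniture and walls round the work are solid. World frame = base frame: x ahead of the robot, y to its left, z up, the work surface at z = 0. Lengths are in m, angles in rad, forces in N, time in s.
With the tool pointing down it reaches from about 0.325 to 0.775 m from the base axis. Payload 5.5 kg.
Tool frame: the origin (TCP) lies between the finger pads; the fingertips stand 8 mm ahead of it and the grasp point (between the pads) lies 11 mm behind it (tcp_to_tips is the distance from the TCP to the fingertips, in m); z points along the fingers, y is the line along which they close (so a half turn about z gives the same grasp; the last joint's range is limited). The gripper opens to 88 mm and grips with 3 to 60 N. Pads are 20 mm wide; open, the fingers measure 115 mm over their backs; the gripper's body (75 mm by 178 mm) begins 61 mm behind the grasp point.
Start: joints at [1.261, 0.091, 1.231, -0, 1.82, -0.057], TCP at [0.15, 0.581, 0.231] pointing down, gripper open.
Joint ranges: [-2.87, 2.87], [-0.86, 2.18], [0.17, 2.46], [-1.51, 4.65], [0.06, 2.69], [-2.65, 2.65]. Speed limits (rad/s): [2.57, 2.57, 3.01, 3.14, 3.14, 3.14].

INTERFACE

Orientations are given as a unit quaternion [w, x, y, z].
In Python, from bench import * gives the robot as it stands. Calls block until the motion is done:
- move_to(position, orientation): joint-space move of the TCP to a pose.
- move_l(position, speed=0.15, orientation=None): straight line of the TCP; orientation=None keeps the orientation; speed is the mean speed in m/s.
- movej(angles): joint-space move.
- gripper_open() and close(): open the fingers fully, or close them until they stop; the grip force is fixed at half the most.
- hold(seconds).
- inverse_kinematics(position, orientation): joint angles nearest the present ones, or None.
- state(): the state.
- get_image(name): name is "side" or "top" or "wrist"; returns a dict with "frame" (400x640x3 uint8, blue, green, red), "depth" (400x640 float32, m along the optical axis (not along the pixel's ray), 0 where there is no reading), "camera_matrix" (3x3 intrinsics, pixels), "view" (4x4, takes a point from world to camera coordinates). Camera axes: x right, y up, looking along -z (the intrinsics and any distortion apply to the point x, -y, -z); pixel columns grow to the right and rows downward; lengths in m; the calibration is good to about 2 mm. A picture is of the moment at which its call begins.
A pose or a line that the arm cannot do raises IKError and nothing moves.
- job_done(): hands the job in; it is judged then, once.
The state is a dict: "time": time; "joint_pos": joint angles; "dq": joint speeds; "joint_torque": joint torques, N m; "ee_pos": TCP position; "ee_rot": TCP orientation; "ft_force": force on the tool from outside, world axes, zero at the start; "moment": the same for the moment, N m; "finger_gap": finger opening in m; "finger_force": force on a finger pad.
Only numpy, scipy, OpenCV 4.12 (cv2) and the standard library are available. Lean on these libraries where they do the work, as an engineer would, in place of code of your own. Each camera call takes 0.05 s, during which the arm holds its last target. There are 200 camera calls.

TASK

Switch the tube sorter over: rock its seesaw gate across by pressing the raised finger pad, so that it feeds the other chute. Then press the blue release key once, all the way down, and let it come up again, so that just the first waiting tube rolls into the catch tray on that side and the other two stay back on the ramp. Work with the fingertips only: do not touch the tubes and do not disturb the things standing around.

Things in the scene. Friction and masses are not known exactly. Their poses are not given: they have to be found in the camera images.
- sorter: Fixed tube sorter, 384 mm wide (y), 112 deep (x), base tongue forward to x = -136. Origin: centre of its underside; -x faces the robot, +y is left. White/clear housing up to z = 136; in it the feed ramp falls at 14 degrees from y = 134 (walls to z = 141) to y = 20, where tubes drop on the seesaw gate. Outlet chutes: green left, orange right, walls 58 high, ending in catch trays at y = +-182
- gate (a joint): Tilt of the seesaw gate about its shaft (along the sorter's x, 61 mm high), -0.32 to +0.32 rad. Positive: left side down, tubes roll into the left, green chute; negative: right side down, into the right, orange chute. A weight above the shaft makes it fall and stay on the side it is past level to; under 1 N down on the raised pad rocks it over
- pad_left (a point): centre of the top of the left, green finger pad (36 mm along y, 34 mm along x, 5 mm thick) of the gate's rocker bar in front of the housing; in the sorter's frame at x = -115 mm, y about 60 mm, z about 90 mm when raised, 71 when level, 52 when down; it moves straight down when pressed
- pad_right (a point): centre of the top of the right, orange finger pad of the rocker bar, the mirror image of the left one at y = -60 mm. Between the pads, behind the bar (x from -71 to -55 mm), the round over-centre weight stands up to 106 mm high
- key (a joint): travel of the release key, a spring key that goes straight down: 0 = up, 0.020 m = fully down; 1 to 4 N, let go it springs back. At 0 its steel stop bar holds the tubes on the ramp; only at 0.018 m and more can the first one roll over it (it is in its tray 1.5 s later) while a blade that came down with the key behind it holds the others; as the key comes up they move up to the stop
- key_top (a point): centre of the blue top of the release key's finger tab, 28 mm along y and 32 mm along x, at 98 mm height when up; in the sorter's frame at x = -94 mm, y = 101 mm, in front of the feed ramp; behind it, at x = -57 mm and more, the frame of its blade stands up to 153 mm high
- tray_left (a point): point on the floor of the left, green catch tray above which a single tube comes to lie, against the end wall
- tray_right (a point): point on the floor of the right, orange catch tray above which a single tube comes to lie, against the end wall
- tube_a: loose closed sample tube with a blue cap, 83 mm long, 16 mm thick, 14 g, lying along the sorter's x axis on the feed ramp, first in the queue, against the stop; origin on its skin, it turns as the tube rolls
- mid_a (a point): middle of tube_a, on its axis
- tube_b: loose closed sample tube with a blue cap, 83 mm long, 16 mm thick, 14 g, lying along the sorter's x axis on the feed ramp, second in the queue; origin on its skin, it turns as the tube rolls
- mid_b (a point): middle of tube_b, on its axis
- tube_c: loose closed sample tube with a blue cap, 83 mm long, 16 mm thick, 14 g, lying along the sorter's x axis on the feed ramp, last in the queue; origin on its skin, it turns as the tube rolls
- mid_c (a point): middle of tube_c, on its axis
- control_green: loose white reagent bottle with green cap, 30 mm across, 52 mm tall, standing in front of the sorter; origin at the centre of its foot. Bystander
- control_orange: loose white reagent bottle with orange cap, 30 mm across, 52 mm tall, standing in front of the sorter; origin at the centre of its foot. Bystander
- marker: loose white marker pen with black cap, 135 mm long, 16 mm thick, lying in front of the sorter; origin at the middle of its underside. Bystander
- timer: loose white lab timer with three buttons, 68x62x18 mm, lying at the front left of the sorter; origin at the centre of its underside. Bystander
- bottle_red: loose clear reagent bottle with red cap, 40 mm across, 85 mm tall, standing behind the sorter; origin at the centre of its foot. Bystander
Mind the look-alikes: they are no part of the job. What is shaped like the tube_b but green or pink is not meant.

How it is judged:
By the outcome, as a careful person would: the job done as asked, in the order asked, and still so for the second after the job is handed in, with the robot touching nothing.
It also fails if it takes over 38 s, if anything falls off the work surface, if the arm or the gripper's body presses on something with over 40 N, if the wrist force passes 120 N, or if a joint passes its speed limit or range.

## Working session

There is one attempt and no reset: what is moved stays moved. The work goes in short steps, each a Python script; the robot and the scene stay as the last script left them, time stands still between calls to the robot, and variables do not carry over. Pictures are saved under pics/ and viewed, at most 10 in all, crops included, and the job is handed in when it is done.

```bash
ls; mkdir -p pics
python3 - <<'E'
from bench import *
import cv2,numpy as np
for n in ("top","side"):
    d=get_image(n); cv2.imwrite(f"pics/{n}0.png",d["frame"]); np.savez(f"{n}0.npz",**d)
    print(n,d["camera_matrix"].tolist(),np.round(d["view"],3).tolist(),(d["depth"]>0).mean())
s=state();print(s["time"],s["ee_pos"],s["ee_rot"],s["ft_force"])
E
```

```text
pics
top [[399.34733881335177, 0.0, 319.64333739478406], [0.0, 399.34733881335177, 199.9858566906783], [0.0, 0.0, 1.0]] [[-0.024, -0.999, -0.025, 0.122], [0.993, -0.027, 0.119, -0.591], [-0.119, -0.022, 0.993, -0.884], [0.0, 0.0, 0.0, 1.0]] 0.9960546875
side [[497.6572553319711, 0.0, 322.33047445620593], [0.0, 497.6572553319711, 200.02003105053788], [0.0, 0.0, 1.0]] [[-0.952, -0.307, -0.021, 0.602], [0.19, -0.641, 0.743, -0.129], [-0.241, 0.703, 0.669, -1.066], [0.0, 0.0, 0.0, 1.0]] 0.99599609375
0.1 [0.15001447 0.58068828 0.22962224] [-1.55330431e-04  1.26092169e-01  9.92018146e-01 -8.59477489e-04] [ 0.11101632 -0.03706474  0.45423463]
```

View pics/top0.png

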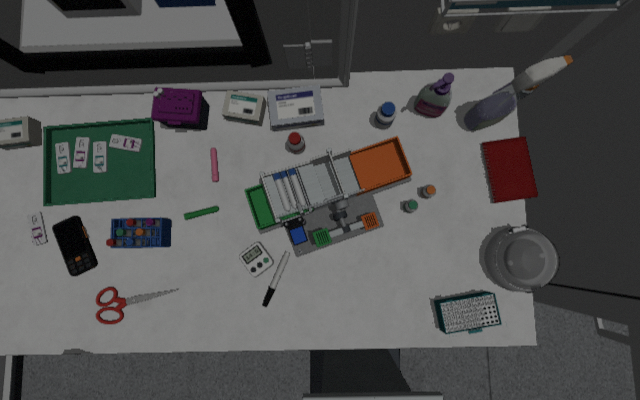

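View pics/side0.png

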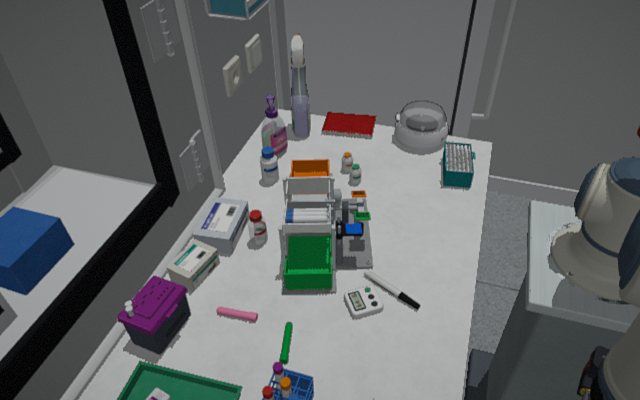

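The top view shows the sorter at about (330,190), blue key (297,234), green pad (320,237) and orange pad (370,221). The green and pink sticks at (201,212) and (214,165) are look-alikes. Next I measure the key and pads by colour and depth.

```bash
cat > h.py <<'E'
import cv2,numpy as np
def world(d):
    K,V=d["camera_matrix"],d["view"]; z=d["depth"]
    v,u=np.mgrid[:z.shape[0],:z.shape[1]]
    c=np.stack([(u-K[0,2])/K[0,0]*z,-(v-K[1,2])/K[1,1]*z,-z],-1)
    return (c-V[:3,3])@V[:3,:3]
RNG=dict(blue=((105,120,60),(128,255,255)),green=((50,120,40),(85,255,255)),orange=((5,150,80),(18,255,255)))
def blobs(d,col,roi,minA=25):
    x0,y0,x1,y1=roi; hsv=cv2.cvtColor(d["frame"],cv2.COLOR_BGR2HSV)
    m=np.zeros(hsv.shape[:2],np.uint8); m[y0:y1,x0:x1]=cv2.inRange(hsv,*RNG[col])[y0:y1,x0:x1]
    n,l,s,c=cv2.connectedComponentsWithStats(m); W=world(d)
    return [(c[i].round(1),s[i,4],l==i,W[(l==i)&(d["depth"]>0)]) for i in range(1,n) if s[i,4]>=minA]
E
python3 - <<'E'
from h import *
for n,roi in (("top",(240,130,415,260)),("side",(280,150,380,295))):
    d=dict(np.load(n+"0.npz"))
    for col in RNG:
        for c,a,m,P in blobs(d,col,roi,12):
            print(n,col,c,a,"med",np.median(P,0).round(4),"lo",np.percentile(P,3,0).round(3),"hi",np.percentile(P,97,0).round(3))
d=dict(np.load("top0.npz"))
big=cv2.resize(d["frame"][125:265,235:425],None,fx=4,fy=4,interpolation=cv2.INTER_CUBIC);cv2.imwrite("pics/crop.png",cv2.convertScaleAbs(big,alpha=1.5))
E
```

```text
top blue [291.8 171.3] 34 med [0.6464 0.1617 0.1248] lo [0.64  0.156 0.121] hi [0.651 0.168 0.128]
top blue [283.  173.8] 26 med [0.6399 0.1802 0.1301] lo [0.635 0.175 0.128] hi [0.646 0.184 0.132]
top blue [276.6 175.7] 33 med [0.6355 0.1933 0.1336] lo [0.631 0.188 0.131] hi [0.641 0.199 0.136]
top blue [297.7 235. ] 198 med [0.513  0.1537 0.0975] lo [0.498 0.14  0.095] hi [0.528 0.168 0.1  ]
top green [260.2 207. ] 683 med [0.5823 0.2454 0.0265] lo [0.538 0.219 0.021] hi [0.625 0.27  0.058]
top green [411.8 204.8] 34 med [ 0.5757 -0.1013  0.0515] lo [ 0.569 -0.106  0.049] hi [ 0.582 -0.095  0.054]
top green [289.2 215.7] 48 med [0.5585 0.1763 0.0566] lo [0.55  0.156 0.032] hi [0.565 0.195 0.066]
top green [321.3 237.2] 223 med [0.5075 0.1044 0.0896] lo [0.491 0.088 0.083] hi [0.523 0.12  0.095]
top orange [377.7 165.3] 1853 med [ 0.6717 -0.0298  0.0344] lo [ 0.624 -0.086  0.023] hi [0.721 0.024 0.058]
top orange [369.4 220.5] 156 med [ 0.544  -0.0041  0.052 ] lo [ 0.526 -0.022  0.045] hi [0.56  0.013 0.058]
side blue [289.1 215.2] 80 med [0.6394 0.1858 0.1298] lo [0.631 0.166 0.124
[... 169 characters left out ...]
.1001  0.0513] lo [ 0.571 -0.109  0.049] hi [ 0.585 -0.093  0.054]
side green [361.4 215.4] 124 med [0.5098 0.1054 0.09  ] lo [0.494 0.068 0.063] hi [0.532 0.121 0.095]
side green [308.4 262.6] 2409 med [0.5921 0.2169 0.0354] lo [0.539 0.152 0.016] hi [0.641 0.276 0.058]
side green [367.2 289.3] 16 med [0.4611 0.2361 0.0173] lo [0.458 0.233 0.016] hi [0.466 0.24  0.02 ]
side orange [347.1 154.5] 23 med [ 0.6095 -0.1418  0.0518] lo [ 0.603 -0.149  0.049] hi [ 0.618 -0.135  0.055]
side orange [309.6 167.7] 612 med [ 0.6919 -0.0813  0.0359] lo [ 0.647 -0.098  0.022] hi [ 0.73  -0.046  0.058]
side orange [358.6 193.9] 67 med [0.5416 0.0007 0.0538] lo [ 0.527 -0.018  0.048] hi [0.558 0.013 0.058]
```

View pics/crop.png

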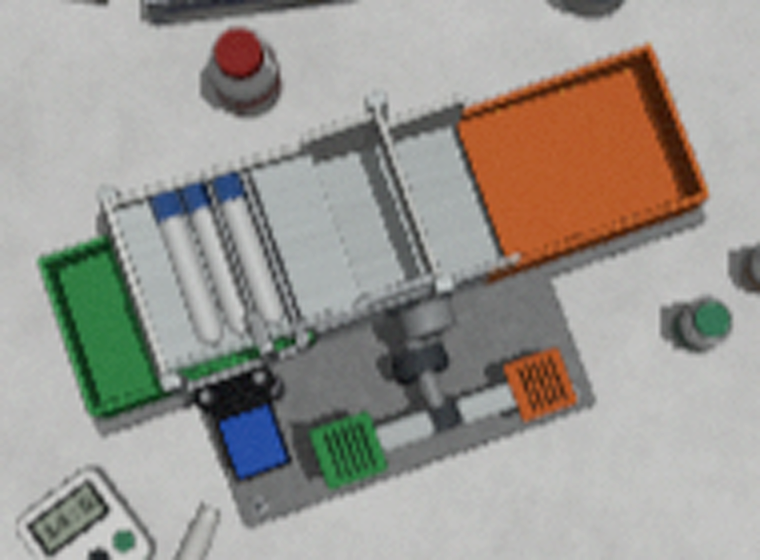

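The raised pad is the green one (z about 0.090; orange is at 0.052), so the gate feeds right now and must go left. The tubes lie on the ramp at crop (190–240,260). The key is the blue tab at crop (253,440), and the green-capped bottle at crop (712,318) is a bystander. Next I press the green pad with closed fingers, tool y along the sorter's y.

```bash
cat >> h.py <<'E'
from bench import *
YAW=np.arctan2(0.0365,0.1084); phi=(np.pi+YAW)/2
Q=[0,float(np.cos(phi)),float(np.sin(phi)),0]
TIP=0.008
XS=np.array([np.cos(YAW),np.sin(YAW)])
def tip(xy,z,v=0.15): move_l([xy[0],xy[1],z+TIP],speed=v)
def fz(): return float(state()["ft_force"][2])
def press(xy,z0,z1,limit,v=0.03,step=0.002):
    f0=fz(); log=[]
    for z in np.arange(z0,z1-1e-9,-step):
        tip(xy,z,v); f=fz()-f0; log.append((round(float(z)*1000,1),round(f,1)))
        if f>limit: break
    return log
E
python3 - <<'E'
from h import *
close()
p=np.array([0.5075,0.1044])
move_to([p[0],p[1],0.15+TIP],Q)
print(state()["time"],state()["ee_pos"],state()["finger_gap"],fz())
tip(p,0.096,0.12)
print(press(p,0.094,0.054,8,0.04,0.004))
tip(p,0.15)
s=state();print(s["time"],s["ft_force"])
for n in ("top","side"):
    d=get_image(n); cv2.imwrite(f"pics/{n}1.png",d["frame"])
    roi=(300,200,390,260) if n=="top" else (340,180,380,240)
    for col in ("green","orange"):
        for c,a,m,P in blobs(d,col,roi,12): print(n,col,c,a,np.median(P,0).round(4))
E
```

```text
3.5917 [0.50751292 0.10504523 0.15819552] 0.0005355037567736294 0.11349553036925726
[(94.0, -0.5), (90.0, -0.5), (86.0, 0.7), (82.0, 0.0), (78.0, -0.3), (74.0, -1.1), (70.0, -0.5), (66.0, -0.7), (62.0, -0.1), (58.0, -0.7), (54.0, 5.9)]
7.7333 [-0.1019615  -0.7261866   0.11798885]
side green [364.2 230.2] 106 [0.4995 0.1083 0.0522]
```

The green pad is now down (z = 0.052), so the gate has rocked left. Now the key.

Run:
```python
from h import *
k=np.array([0.513,0.1537])-0.004*XS
tip(k,0.15)
tip(k,0.102,0.12)
print(press(k,0.099,0.0745,9,0.04,0.0035 if False else 0.0049)[-6:], fz())
f=fz(); z=state()["ee_pos"][2]-TIP; print("tip z",z,state()["time"])
# finish stop contact gently, then wait for the tube
print(press(k,z-0.001,0.0745,9,0.02,0.001)) if f<6 else None
hold(1.7)
print(fz(),state()["ee_pos"][2]-TIP)
tip(k,0.102,0.06); tip(k,0.17)
hold(0.3)
print(state()["time"])
back=k-0.05*XS
s=state();move_l([k[0]-.09,k[1]+.05,0.25],speed=0.2)
for n in ("top","side"):
    d=get_image(n); np.savez(f"{n}2.npz",**d); f=d["frame"]
    c=f[125:265,235:425] if n=="top" else f[140:300,260:400]
    cv2.imwrite(f"pics/{n}2.png",cv2.convertScaleAbs(cv2.resize(c,None,fx=3.7,fy=3.7,interpolation=cv2.INTER_CUBIC),alpha=1.5))
    for c,a,m,P in blobs(d,"blue",(240,130,415,260) if n=="top" else (270,150,380,295),10): print(n,c,a,np.median(P,0).round(4))
print(state()["time"])
```

```text
[(99.0, -0.5), (94.1, 0.6), (89.2, 0.7), (84.3, 1.4), (79.4, 1.4), (74.5, 17.7)] 17.988271341925223
tip z 0.07787298841885326 10.475
17.162774136794614 0.0778864408623692
13.6833
top [291.8 171.5] 35 [0.645  0.1616 0.1252]
top [282.9 174. ] 29 [0.6398 0.18   0.1297]
top [252.2 193.3] 32 [0.6138 0.2626 0.0407]
top [297.8 235. ] 199 [0.513  0.1536 0.0975]
side [271.  153.2] 22 [ 0.7775 -0.0448  0.0916]
side [273.1 168.9] 12 [ 0.7732 -0.0366  0.0483]
side [289.5 213.5] 60 [0.6419 0.1811 0.1265]
side [352.9 228.3] 172 [0.5151 0.1562 0.0976]
14.5583
```

View pics/top2.png

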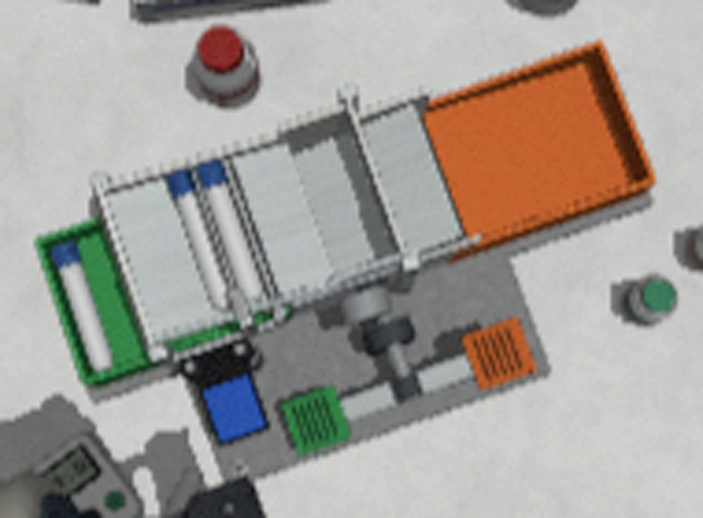

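One tube lies against the end wall of the green tray at crop (80,305). Two are held at the stop at (200,240) and (235,230). The key is up, the green pad is down and the robot is clear of everything.

```bash
python3 -c "
from bench import *
print(job_done())"
```

```text
the job is handed in; nothing more can be done
None
```

The gate now feeds the left, green chute, and one full press of the blue key sent only the first tube into the green tray; the other two stayed on the ramp, and I handed the job in at about 15 s of the 38 s.

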